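Hang the red trolley on the gravity rail and let it roll to the stop

ROBOT

A 6-joint arm with a two-finger parallel gripper is mounted at the origin on a cart in front of the work surface, level with it; the furniture and walls round the work are solid. World frame = base frame: x ahead of the robot, y to its left, z up, the work surface at z = 0. Lengths are in m, angles in rad, forces in N, time in s.
With the tool pointing down it reaches from about 0.35 to 0.975 m from the base axis. Payload 4.9 kg.
Tool frame: the origin (TCP) lies on the mounting face of the last link; the fingertips stand 173 mm ahead of it and the grasp point (between the pads) lies 155 mm ahead of it (tcp_to_grasp is the distance from the TCP to the grasp point, in m); z points along the fingers, y is the line along which they close (so a half turn about z gives the same grasp; the last joint's range is limited). The gripper opens to 85 mm and grips with 20 to 120 N. Pads are 22 mm wide; open, the fingers measure 114 mm over their backs; the gripper's body (76 mm by 85 mm) begins 54 mm behind the grasp point. The pads swing forward as they close: fully open they stand 13 mm farther back than shut.
Start: joints at [-1.445, 0.053, 1.613, -0, 1.476, -0.119], TCP at [0.151, -0.606, 0.405] pointing down, gripper open.
Joint ranges: [-3.01, 3.01], [-1.01, 2.22], [0.06, 2.58], [-1.02, 4.17], [0.09, 2.62], [-3.14, 3.14]. Speed limits (rad/s): [2.57, 2.57, 3.14, 3.14, 3.14, 3.14].

INTERFACE

Orientations are given as a rotation vector (axis times angle).
In Python, from station import get_obs, get_image, calibration, finish_job, tcp_to_grasp gives the robot as it stands. The module is installed in compiled form; this text tells all that it offers.
- The arm moves only by the tool arm_command, never from a script. Its argument "plan" is a list that holds one entry, the list of rows, each a list of 6 numbers: the shift along the tool's x, y, z in cm, then the turn, a rotation vector about the tool's x, y, z in rad. A call has 1 to 12 rows; each row is the pose to reach, as a shift and turn from the pose commanded when the call began, along the tool's axes at that moment; what a row does not reach only later rows make up. A row lasts 1/12 s, in which the tool goes at most 41.7 mm and 7.16 degrees, less where a joint would pass 70% of its speed; a pose out of reach is approached as far as the arm can. A call with a gripper value outside its range is refused whole. "gripper" is the closure, from -1 (fully open) to 1 (shut), set as the call begins (left out, the last holds). The fingers move at their own pace and stop on an object; "force" is the grip in N (left out, the last holds). Time passes only in rows, so rows that repeat a pose let the fingers close. It gives the time, the measured TCP pose, the force, the opening and the grip force at its end, in the units of the state.
- get_obs(): the state, without advancing time (a new reading comes with each control period).
- get_image(name): name is "scene" or "top" or "wrist"; returns (picture, depth): 400x640x3 uint8, blue, green, red; 400x640 float32, m along the optical axis (not along the pixel's ray), 0 where there is no reading.
- calibration(name): a dict with "fx", "fy", "cx", "cy" (pixels), "pose" (4x4, takes a point from camera to world coordinates). Camera axes: x right, y up, looking along -z (the intrinsics and any distortion apply to the point x, -y, -z); pixel columns grow to the right and rows downward; lengths in m; the calibration is good to about 2 mm. A picture is of the moment at which its call begins: read the wrist's pose just before it. calibration takes no time and is no camera call; for the wrist camera it gives the pose at the moment of the call.
- finish_job(): hands the job in; it is judged then, once.
The state is a dict: "t": time; "q": joint angles; "dq": joint speeds; "effort": joint torques, N m; "tool_pos": TCP position; "tool_rot": TCP orientation; "contact_force": force on the tool from outside, world axes, zero at the start; "wrist_torque": the same for the moment, N m; "opening": finger opening in m; "grip_force": force on a finger pad.
Only numpy, scipy, OpenCV 4.12 (cv2) and the standard library are available. Lean on these libraries where they do the work, as an engineer would, in place of code of your own. Each camera call takes 0.05 s, during which the arm holds its last target. There are 200 camera calls.

TASK

Hang the red saddle trolley astride the sloped rail near its upper end, its rollers on the round bar, and let go so that it rolls down by itself until it rests against the black rubber stop at the lower end. Do not push or guide it down the lower half of the rail, and leave the blue trolley where it stands.

Things in the scene. Friction and masses are not known exactly. Their poses are not given: they have to be found in the camera images.
- red_trolley_mid (a point): Centre of the loose red trolley (0.3 kg), an upside-down aluminium U 76 mm long (x), 58 wide (y), 156 high, open below and at both x ends; its legs' feet are 78 below this point. Red grip block on top, 44 (x) x 20 (y) mm, from 33 to 78 above the point, on a 44 mm plate. In the 36 mm gap between the legs two white V rollers (x +-20, 10 above the point) centre it on the bar. Either end may lead.
- blue_trolley_mid (a point): Centre of the blue trolley, a bystander: the same as the red one except that its grip block and side plates are blue.
- rail_load (a point): Loading place: on the centre line of the round steel bar (14 mm thick, 8 degree slope), near its upper end, 167 mm above the table. x: downhill along the bar; y: across; z: square to it, up. The upper post is 82 mm uphill. A trolley riding on the bar has its centre 5 mm above the bar's centre line and tilts with it; set down level, it settles when released and rolls 185 mm down in 2 to 5 s.
- rail_rest (a point): Point on the bar's centre line near its lower end, same axes: the trolley's centre comes here (5 mm higher) when it rests against the stop, a black rubber pad 54 mm wide on a yellow plate rising 55 mm above the bar, its face 38 mm downhill of this point. The bar's ends stand on posts on a grey base 360 x 60 x 10 mm, fixed to the table.

How it is judged:
On the way:
1. the red trolley is on the bar in the upper part of the rail, within 60 mm of the loading place along the bar (contact force between red_trolley and rail_stand above 0.3 N and x of red_trolley_mid in the frame of rail_load between -0.06 and 0.06 m and y of red_trolley_mid in the frame of rail_load between -0.015 and 0.015 m and z of red_trolley_mid in the frame of rail_load between -0.01 and 0.02 m), for 0.05 s.
At the end, for the whole second after the job is handed in: The red trolley hangs upright astride the bar, in line with it (10 degrees), against the lower stop (centre within 12 mm of the rest point along and across the bar and in height), released and at rest; the blue trolley is within 30 mm of where it stood (x of red_trolley_mid in the frame of rail_rest between -0.012 and 0.012 m and y of red_trolley_mid in the frame of rail_rest between -0.012 and 0.012 m and z of red_trolley_mid in the frame of rail_rest between -0.007 and 0.017 m and angle between the z axis of red_trolley_mid and the z axis of rail_rest, either way round below 0.18 rad and angle between the x axis of red_trolley_mid and the x axis of rail_rest, either way round below 0.18 rad and linear speed of red_trolley below 0.02 m/s and distance of blue_trolley_mid from where it was at the start of the episode below 0.03 m); the robot touches nothing.
It fails at once if the robot touches the red trolley while it is on the lower half of the rail (x of red_trolley_mid in the frame of rail_load above 0.095 m and contact force between red_trolley and rail_stand above 0.3 N and contact force between any of the fingers, the arm and red_trolley above 0.3 N).
It fails at once if the blue trolley is knocked or moved by more than 30 mm (distance of blue_trolley_mid from where it was at the start of the episode above 0.03 m).
It also fails if it takes over 38 s, if anything falls off the work surface, if the arm or the gripper's body presses on something with over 40 N, if the wrist force passes 120 N, or if a joint passes its speed limit or range.

## Working session

There is one attempt and no reset: what is moved stays moved. The work goes in short steps, Python scripts to look and compute and a tool call to move; the robot and the scene stay as the last step left them, time stands still between calls to the robot, and variables do not carry over. Pictures are saved under pics/ and viewed, at most 10 in all, crops included, and the job is handed in when it is done.

Besides the shell and the picture viewer there is one more tool, called by a JSON object that holds its "method" and its "body", one argument or row to a line. arm_command: Moves the arm, as the interface text tells. Its arguments: {"type":"object","properties":{"plan":{"type":"array"},"gripper":{"type":"number"},"force":{"type":"number"}},"required":["plan"]}

```bash
mkdir -p pics; cat > h.py <<'E'
import numpy as np,cv2
from station import *
def world(name,d,uv=None):
    c=calibration(name);v,u=np.mgrid[0:400,0:640]
    P=np.stack([(u-c['cx'])/c['fx']*d,-(v-c['cy'])/c['fy']*d,-d],-1)
    T=np.array(c['pose']);return P@T[:3,:3].T+T[:3,3]
E
python3 - <<'E'
from h import *
ims=[]
for n in ['scene','top']:
    im,d=get_image(n);np.savez(n,im=im,W=world(n,d),d=d);cv2.imwrite(f'pics/{n}.png',im)
    print(n,calibration(n))
    hsv=cv2.cvtColor(im,cv2.COLOR_BGR2HSV);W=world(n,d)
    for c,lo,hi in [('red',0,6),('red2',172,180),('blue',105,125),('yel',22,33)]:
        m=(cv2.inRange(hsv,(lo,120,60),(hi,255,255))>0)&(d>0)
        k,l,s,ce=cv2.connectedComponentsWithStats(m.astype(np.uint8))
        for i in range(1,k):
            if s[i,4]>60: p=W[l==i];print(n,c,s[i],np.percentile(p,[3,50,97],axis=0).round(3).tolist())
print(get_obs(),tcp_to_grasp)
E
```

```text
scene {'fx': 422.10026217866925, 'fy': 422.10026217866925, 'cx': 310.7513058931654, 'cy': 197.64801868233596, 'pose': array([[-0.86573624,  0.38385269, -0.321182  ,  0.28344274],
       [-0.50045755, -0.67231635,  0.54546582,  0.57493175],
       [-0.00655738,  0.63296749,  0.77415061,  0.9354744 ],
       [ 0.        ,  0.        ,  0.        ,  1.        ]])}
scene red [ 588    0   52   59 2414] [[0.19, 0.022, 0.68], [0.214, 0.048, 0.7], [0.235, 0.06, 0.717]]
scene red [417  76  11   8  68] [[0.557, -0.69, 0.065], [0.572, -0.673, 0.071], [0.587, -0.659, 0.076]]
scene red [209  99  21  23 265] [[0.999, -0.167, 0.109], [1.009, -0.136, 0.136], [1.036, -0.127, 0.158]]
scene red [ 217  122   62   47 1036] [[0.866, -0.23, 0.006], [0.959, -0.158, 0.035], [1.022, -0.078, 0.05]]
scene red [288 162  17  10  73] [[0.728, -0.145, 0.032], [0.751, -0.136, 0.04], [0.776, -0.132, 0.045]]
scene red [377 174  19  21 272] [[0.454, -0.128, 0.117], [0.473, -0.112, 0.146], [0.493, -0.109, 0.157]]
scene red [365 207  25  19 115] [[0.442, -0.098, 0.021], [0.467, -0.093, 0.043], [0.505, -0.089, 0.049]]
sce
[... 3292 characters left out ...]
.79, 0.206, 0.193]]
{'t': 0.1, 'q': array([-1.44500141e+00,  5.33122642e-02,  1.61412352e+00, -1.34617613e-05,
        1.47597723e+00, -1.18996166e-01]), 'dq': array([-0.00075223, -0.00133324, -0.0026614 , -0.00045325,  0.00039825,
        0.00122876]), 'effort': array([ 1.20419998e-03, -3.94900775e+01, -3.71360815e+01, -2.07227259e-05,
        3.96690506e-03,  5.24382617e-07]), 'tool_pos': array([ 0.15144334, -0.60613762,  0.40359219]), 'tool_rot': array([-3.11628351e+00, -3.83337363e-01,  3.07510912e-05]), 'contact_force': array([-0.08247434,  0.14879454, -0.58886724]), 'wrist_torque': array([ 0.01165302, -0.00980151,  0.02613248]), 'grip_force': 0.0, 'opening': 0.08541155656717868} 0.1547
```

View pics/scene.png

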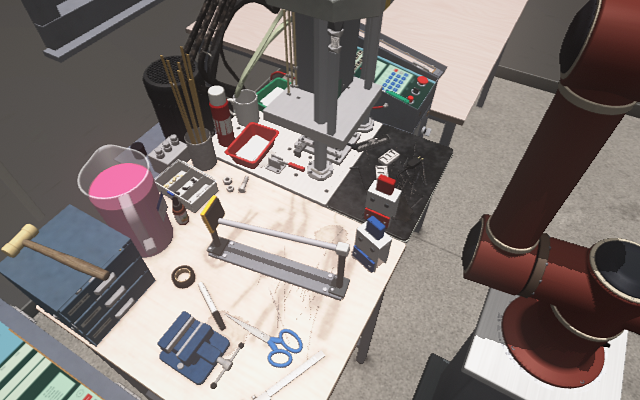

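View pics/top.png

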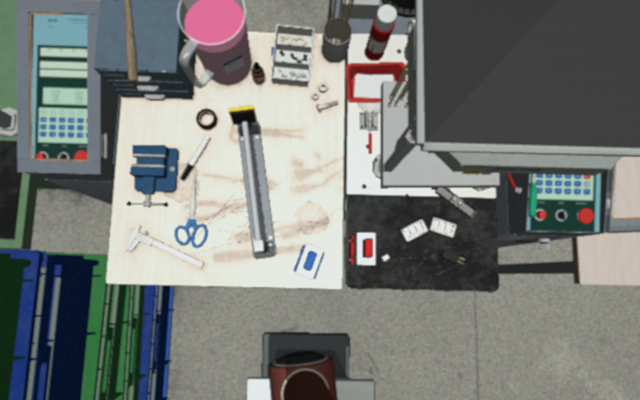

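The red trolley stands on the black mat, at (385,185) in scene and (367,248) in top. The blue one is next to the rail's near (upper) end. The yellow stop is at the far end, at (212,210) in scene and (243,113) in top. A machine stands beyond the mat.

```bash
python3 - <<'E'
from h import *
for n in ['scene','top']:
    f=np.load(n+'.npz');W=f['W'];im=f['im'];d=f['d'];hsv=cv2.cvtColor(im,cv2.COLOR_BGR2HSV)
    x,y,z=W[...,0],W[...,1],W[...,2]
    red=((cv2.inRange(hsv,(0,120,60),(6,255,255))|cv2.inRange(hsv,(172,120,60),(180,255,255)))>0)
    for nm,m in [('red',red&(z>.15)&(z<.17)&(abs(x-.474)<.05)&(abs(y+.118)<.04)),('blue',(cv2.inRange(hsv,(100,120,60),(128,255,255))>0)&(z>.15)&(z<.17)&(abs(x-.442)<.05)&(abs(y-.013)<.04))]:
        print(n,nm,m.sum(),cv2.minAreaRect((W[m][:,:2]*1000).astype(np.float32)),np.median(z[m]))
    # trolley plate top z~.11
    m=(z>.09)&(z<.125)&(abs(x-.474)<.06)&(abs(y+.118)<.06);print('plate',cv2.minAreaRect((W[m][:,:2]*1000).astype(np.float32)),np.median(z[m]))
    m=(z>.12)&(z<.25)&(x>.4)&(x<.82)&(y>.06)&(y<.25)
    P=W[m];
    q=P[(P[:,0]>.5)&(P[:,0]<.74)]
    # bar visible ridge
    for a in np.arange(.42,.82,.03):
        s=P[(P[:,0]>a)&(P[:,0]<a+.03)]
        if len(s): print('x%.2f'%(a+.015),len(s),np.median(s,0).round(4),s[:,1].min().round(3),s[:,1].max().round(3),s[:,2].max().round(3))
    # base
    m=(z>.006)&(z<.014)&(x>.4)&(x<.85)&(y>.05)&(y<.25)&(hsv[...,1]<60)&(hsv[...,2]<150)
    print('base',cv2.minAreaRect((W[m][:,:2]*1000).astype(np.float32)),m.sum())
    # height map
    print('heights cm, rows x .2.., cols y .3..-.7')
    for a in np.arange(.2,.85,.05):
        print('%.2f'%a,[int(100*z[c].max()) if (c:=(abs(x-a)<.025)&(abs(y-b)<.025)&(d>0)).any() else -1 for b in np.arange(.3,-.71,-.05)])
E
```

```text
scene red 116 ((473.9346618652344, -118.16304779052734), (41.56084442138672, 22.682659149169922), 0.0008454484632238746) 0.15495646367169602
scene blue 118 ((441.82476806640625, 13.949170112609863), (17.63640594482422, 41.7234001159668), 70.30547332763672) 0.15587421279651897
plate ((475.22357177734375, -117.93619537353516), (76.67971801757812, 50.82191467285156), 1.1195824146270752) 0.10994201608072274
x0.46 228 [0.4679 0.1351 0.181 ] 0.118 0.142 0.193
x0.49 96 [0.4947 0.1364 0.18  ] 0.123 0.142 0.19
x0.52 87 [0.5248 0.1409 0.175 ] 0.131 0.147 0.18
x0.55 86 [0.5551 0.1462 0.1713] 0.135 0.152 0.176
x0.58 83 [0.5847 0.1512 0.167 ] 0.141 0.156 0.172
x0.61 83 [0.6147 0.1563 0.1627] 0.147 0.163 0.168
x0.64 77 [0.6451 0.161  0.1579] 0.151 0.168 0.163
x0.67 79 [0.6752 0.1665 0.1544] 0.155 0.172 0.159
x0.70 71 [0.7052 0.1712 0.1499] 0.161 0.177 0.155
x0.73 70 [0.735  0.1759 0.1454] 0.167 0.182 0.151
x0.76 473 [0.7721 0.186  0.1595] 0.152 0.211 0.192
x0.79 104 [0.7849 0.1785 0.1881] 0.152 0.211 0.192
base ((609.3760986328125, 150.82443237304688), (417.1856384277344, 95.20391082763672), 15.50
[... 2783 characters left out ...]
, 0, 0, 15, 16, 0, 0, 0, 0, 0, 0, 0, 0, 0, 0, -1, -1, -1, -1]
0.45 [1, 0, 0, 19, 19, 16, 16, 0, 16, 16, 1, 1, 1, 2, 1, 0, 0, -1, -1, -1, -1]
0.50 [1, 0, 0, 19, 19, 4, 11, 108, 108, 102, 95, 2, 1, 2, 0, 0, 0, -1, -1, -11, -11]
0.55 [1, 0, 1, 18, 1, 0, 0, 105, 0, 1, 54, 54, 55, 2, 1, 0, 0, 7, 7, 7, 7]
0.60 [1, 0, 1, 17, 1, 0, 0, 97, 1, 53, 56, 56, 56, 56, 56, 55, 4, 8, 7, 7, 8]
0.65 [1, 0, 1, 16, 1, 0, 0, 89, 0, 55, 20, 25, 20, 21, 21, 14, 5, 9, 7, 7, 9]
0.70 [2, 0, 15, 16, 0, 0, 0, 0, 0, 55, 26, 25, -1, -1, -1, -1, 3, 7, 7, 7, 9]
0.75 [2, 0, 19, 18, 0, 0, 0, 0, 0, 55, 31, -1, -1, -1, -1, -1, -1, -1, -1, -1, -1]
0.80 [2, 2, 19, 19, 0, 0, 0, 0, 1, 55, 20, -1, -1, -1, -1, -1, -1, -1, -1, -1, -1]
```

{"method": "arm_command", "body": {
  "plan": [
    [[3,-2.8,0,0,0,0.05],[6.5,-6,0,0,0,0.1],[10,-9.2,0,0,0,0.15],[13.5,-12.4,0,0,0,0.2],[17,-15.6,0,0,0,0.245],[20.5,-18.8,0,0,0,0.245],[24,-22,0,0,0,0.245],[27.5,-25.2,0,0,0,0.245],[31,-28.4,0,0,0,0.245],[34,-31.2,0,0,0,0.245],[36.5,-33.5,0,0,0,0.245],[38,-34.8,0,0,0,0.245]]
  ],
  "gripper": -1
}}

```text
t: 1.1
tool_pos: [0.4273, -0.1877, 0.4045]
tool_rot: [3.142, -0.001, 0.0]
contact_force: [0.6, -0.5, -0.5]
opening: 0.0853
grip_force: 0.0
```

```bash
cat >> h.py <<'E'
from scipy.spatial.transform import Rotation as Ro
def to(p,yaw,tilt=0):
    "shift(cm)/turn from present pose to TCP p, tool down, tool x at world yaw"
    o=get_obs();R=Ro.from_rotvec(o['tool_rot'])
    G=Ro.from_euler('z',yaw)*Ro.from_euler('y',tilt)*Ro.from_euler('x',np.pi)
    print('t',o['t'],'tcp',o['tool_pos'].round(4),'F',o['contact_force'].round(1),'open',round(o['opening'],4),'grip',o['grip_force'])
    print('shift',(R.inv().apply(np.array(p)-o['tool_pos'])*100).round(2),'turn',(R.inv()*G).as_rotvec().round(3))
E
python3 - <<'E'
from h import *
to((.474,-.118,.40),0)
im,d=get_image('wrist');cv2.imwrite('pics/w1.png',im)
W=world('wrist',d);hsv=cv2.cvtColor(im,cv2.COLOR_BGR2HSV);z=W[...,2]
m=((cv2.inRange(hsv,(0,120,60),(6,255,255))|cv2.inRange(hsv,(172,120,60),(180,255,255)))>0)&(z>.15)&(z<.165)&(W[...,0]>.4)
if m.sum()>20: print(m.sum(),cv2.minAreaRect((W[m][:,:2]*1000).astype(np.float32)),np.median(z[m]))
E
```

```text
t 1.1 tcp [ 0.4273 -0.1877  0.4045] F [ 0.6 -0.5 -0.5] open 0.0853 grip 0.0
shift [ 4.66 -6.98  0.45] turn [ 0. -0. -0.]
1932 ((478.1884460449219, -115.95830535888672), (41.85227584838867, 19.290210723876953), 0.276398241519928) 0.15673866297533448
```

View pics/w1.png

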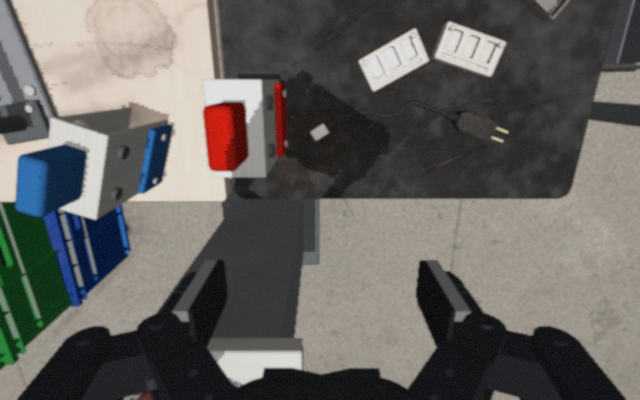

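The wrist view shows the red block at (225,137), aligned with the tool, and the blue trolley well to its left. Next I go above the block, descend and close.

{"method": "arm_command", "body": {
  "plan": [
    [[1,-1.5,0,0,0,0],[2.5,-3.6,0,0,0,0],[4,-5.8,0,0,0,0],[4.8,-7,0.3,0,0,0],[4.9,-7.1,2,0,0,0],[4.9,-7.1,4.5,0,0,0],[4.9,-7.1,7,0,0,0],[4.9,-7.1,9,0,0,0],[4.9,-7.1,10.4,0,0,0],[4.9,-7.1,11.1,0,0,0],[4.9,-7.1,11.3,0,0,0],[4.9,-7.1,11.3,0,0,0]]
  ]
}}

```text
t: 2.15
tool_pos: [0.4758, -0.119, 0.2914]
tool_rot: [-3.141, 0.0, 0.001]
contact_force: [0.9, 0.2, -0.4]
opening: 0.0856
grip_force: 0.0
```

{"method": "arm_command", "body": {
  "plan": [
    [[0,0,0,0,0,0],[0,0,0,0,0,0],[0,0,0,0,0,0],[0,0,0,0,0,0],[0,0,0,0,0,0],[0,0,0,0,0,0],[0,0,0,0,0,0],[0,0,0,0,0,0],[0,0,0,0,0,0],[0,0,0,0,0,0]]
  ],
  "gripper": 1,
  "force": 50
}}

```text
t: 2.98
tool_pos: [0.4762, -0.119, 0.2922]
tool_rot: [3.141, -0.0, 0.002]
contact_force: [0.1, -1.4, 2.6]
opening: 0.0193
grip_force: 50.0
```

{"method": "arm_command", "body": {
  "plan": [
    [[0,0,-1,0,0,0],[-0.5,0,-3,0,0,0],[-1.5,0,-5.5,0,0,0],[-3,0,-8,0,0,0],[-4.5,0,-10.5,0,0,0],[-6,0,-13,0,0,0],[-6.8,0,-15.5,0,0,0],[-7,0,-18,0,0,0],[-7,0,-19.7,0,0,0],[-7,0,-20.3,0,0,0],[-7,0,-20.5,0,0,0],[-7,0,-20.5,0,0,0]]
  ]
}}

```text
t: 3.98
tool_pos: [0.4059, -0.1187, 0.4957]
tool_rot: [-3.14, -0.0, 0.003]
contact_force: [0.4, 0.5, -3.0]
opening: 0.0198
grip_force: 49.4
```

{"method": "arm_command", "body": {
  "plan": [
    [[0,-1,0,0,0,0],[0,-3,0,0,0,-0.02],[0,-5.5,0,0,0,-0.04],[0.5,-8,0,0,0,-0.06],[1.5,-10.5,0,0,0,-0.08],[3,-13,0,0,0,-0.1],[5,-15.5,0,0,0,-0.12],[7,-18,0,0,0,-0.14],[9,-20.5,0,0,0,-0.16],[10.5,-22.5,0,0,0,-0.166],[11,-23.2,0,0,0,-0.166],[11,-23.2,0,0,0,-0.166]]
  ]
}}

```text
t: 4.98
tool_pos: [0.5164, 0.1151, 0.4941]
tool_rot: [-3.13, -0.265, 0.008]
contact_force: [-0.5, -0.5, -4.0]
opening: 0.0192
grip_force: 49.9
```

```bash
python3 - <<'E'
from h import *
to((.547,.143,.49),.1655)
for n in ['wrist','scene','top']:
    im,d=get_image(n);W=world(n,d);cv2.imwrite(f'pics/{n}2.png',im if n!='scene' else cv2.resize(im[130:330,180:480],None,fx=2.5,fy=2.5))
    x,y,z=W[...,0],W[...,1],W[...,2];hsv=cv2.cvtColor(im,cv2.COLOR_BGR2HSV)
    m=(z>.12)&(z<.2)&(x>.4)&(x<.82)&(y>.06)&(y<.25);P=W[m]
    for a in np.arange(.44,.82,.03):
        s=P[(P[:,0]>a)&(P[:,0]<a+.03)]
        if len(s)>20: print(n,'x%.2f'%(a+.015),len(s),np.median(s,0).round(4),s[:,1].min().round(3),s[:,1].max().round(3),s[:,2].max().round(3))
    red=((cv2.inRange(hsv,(0,120,60),(6,255,255))|cv2.inRange(hsv,(172,120,60),(180,255,255)))>0)&(z>.2)&(z<.42)&(x>.48)&(x<.62)&(y>.05)&(y<.22)
    if red.sum()>20: print(n,'red',red.sum(),np.percentile(W[red],[2,50,98],axis=0).round(3).tolist())
E
```

```text
t 4.9833 tcp [0.5164 0.1151 0.4941] F [-0.5 -0.5 -4. ] open 0.0192 grip 49.8810750246048
shift [ 3.49 -2.23  0.4 ] turn [-0.001  0.005  0.003]
wrist x0.51 159 [0.5198 0.1299 0.1774] 0.126 0.134 0.181
wrist x0.54 464 [0.5478 0.1372 0.1738] 0.129 0.147 0.179
wrist x0.57 606 [0.5753 0.1428 0.1701] 0.134 0.153 0.174
wrist x0.60 656 [0.6051 0.1476 0.1656] 0.139 0.157 0.17
wrist x0.63 662 [0.6352 0.1527 0.1615] 0.144 0.163 0.167
wrist x0.66 112 [0.6523 0.1551 0.1592] 0.149 0.163 0.163
wrist red 6452 [[0.496, 0.101, 0.248], [0.525, 0.114, 0.358], [0.544, 0.125, 0.36]]
scene x0.46 142 [0.4642 0.1339 0.1784] 0.118 0.14 0.193
scene x0.48 150 [0.4785 0.1359 0.1813] 0.121 0.142 0.191
scene x0.51 89 [0.515  0.1394 0.1765] 0.131 0.145 0.182
scene x0.54 88 [0.5449 0.1444 0.1726] 0.135 0.151 0.176
scene x0.57 84 [0.5752 0.1497 0.1679] 0.14 0.155 0.173
scene x0.60 82 [0.6042 0.1543 0.1637] 0.143 0.161 0.17
scene x0.63 80 [0.6352 0.1597 0.1592] 0.147 0.166 0.165
scene x0.66 76 [0.6646 0.1642 0.1556] 0.152 0.172 0.16
scene x0.69 74 [0.695  0.1694 0.1517] 0.157 0.176 0.157
scene x0.72 70 [0.725  0.174  0.1466] 0.166 0.181 0.153
scene x0.75 181 [0.767  0.1882 0.1442] 0.167 0.209 0.186
scene x0.78 416 [0.7756 0.1805 0.1769] 0.152 0.212 0.192
scene red 227 [[0.482, 0.106, 0.208], [0.499, 0.135, 0.249], [0.54, 0.147, 0.359]]
top x0.46 68 [0.4627 0.1287 0.1904] 0.118 0.14 0.196
top x0.48 37 [0.4739 0.1253 0.1889] 0.119 0.141 0.194
top x0.66 48 [0.6701 0.1629 0.1566] 0.156 0.171 0.16
top x0.69 73 [0.6948 0.1667 0.1532] 0.159 0.175 0.16
top x0.72 69 [0.7247 0.1714 0.1489] 0.163 0.179 0.155
top x0.75 159 [0.7656 0.1826 0.1472] 0.161 0.209 0.19
top x0.78 342 [0.7765 0.1735 0.1865] 0.151 0.211 0.195
```

View pics/scene2.png

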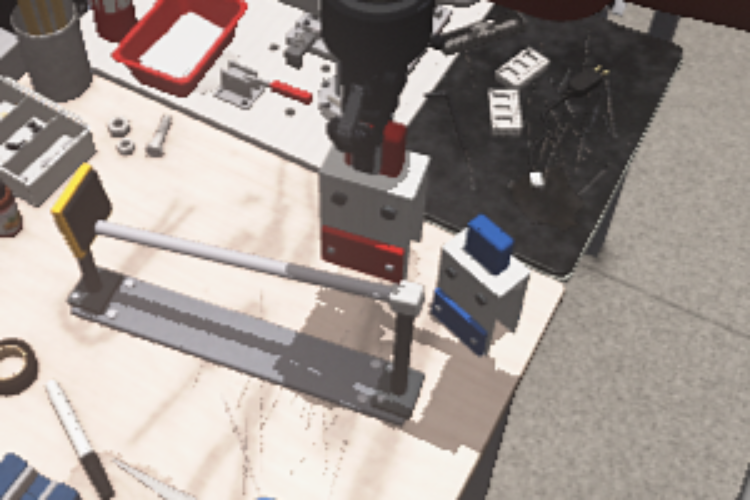

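The trolley is level and held well above the bar, with the bar's post and the blue trolley clear of it. Next I align it over the loading place and lower it partway.

{"method": "arm_command", "body": {
  "plan": [
    [[1,-0.6,0,0,0,0],[2.5,-1.6,0,0,0,0],[3.4,-2.1,0,0,0,0],[3.5,-2.15,0.3,0,0.004,0.003],[3.5,-2.15,1.3,0,0.004,0.003],[3.5,-2.15,2.6,0,0.004,0.003],[3.5,-2.15,3.8,0,0.004,0.003],[3.5,-2.15,4.6,0,0.004,0.003],[3.5,-2.15,5,0,0.004,0.003],[3.5,-2.15,5,0,0.004,0.003]]
  ]
}}

```text
t: 5.97
tool_pos: [0.5465, 0.1399, 0.4444]
tool_rot: [-3.131, -0.255, -0.001]
contact_force: [0.1, -0.3, -4.1]
opening: 0.0198
grip_force: 50.0
```

```bash
python3 - <<'E'
from h import *
to((.547,.142,.389),.1655)
im,d=get_image('scene');cv2.imwrite('pics/s3.png',cv2.resize(im[150:300,190:390],None,fx=4,fy=4,interpolation=cv2.INTER_CUBIC))
W=world('scene',d);np.savez('s3',W=W,im=im)
im,d=get_image('wrist');cv2.imwrite('pics/w3.png',im)
E
```

```text
t 5.9667 tcp [0.5465 0.1399 0.4444] F [ 0.1 -0.3 -4.1] open 0.0198 grip 50.019707679748535
shift [ 0.08 -0.2   5.54] turn [-0.    -0.    -0.003]
```

View pics/s3.png

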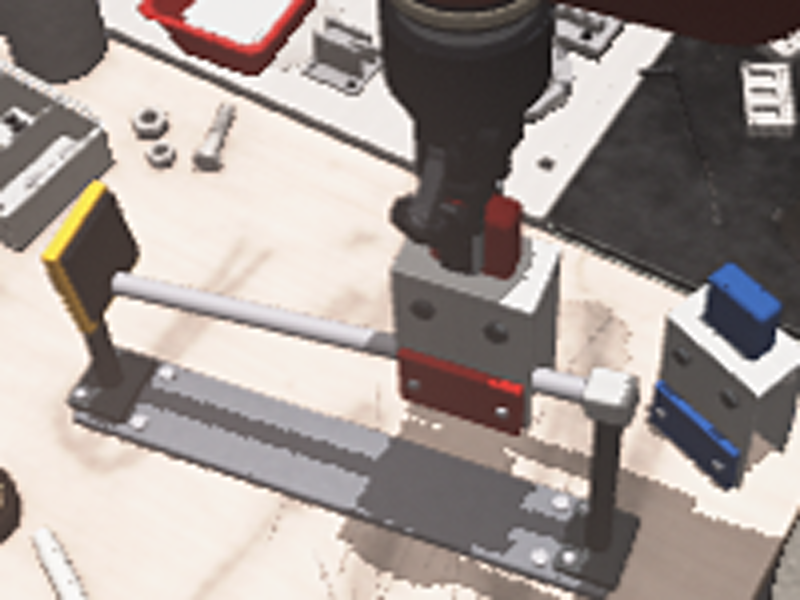

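View pics/w3.png

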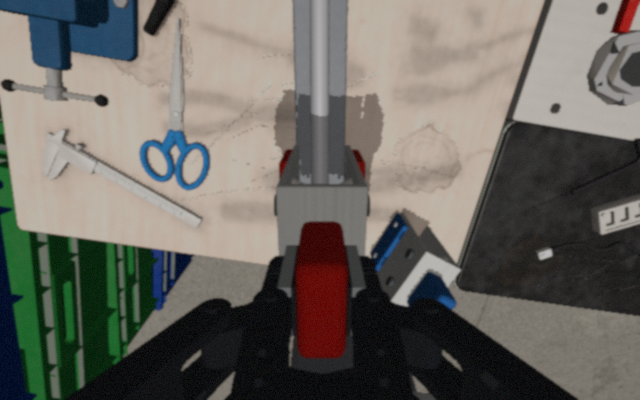

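The wrist view shows the bar (column 320) between the legs (278 to 368), so the trolley is centred. I lower it onto the bar.

{"method": "arm_command", "body": {
  "plan": [
    [[0,-0.1,0.7,0,0,0],[0,-0.15,1.9,0,0,0],[0,-0.15,3.2,0,0,0],[0,-0.15,4.3,0,0,0],[0,-0.15,4.8,0,0,0],[0,-0.15,5,0,0,0],[0,-0.15,5.1,0,0,0],[0,-0.15,5.2,0,0,0],[0,-0.15,5.3,0,0,0],[0,-0.15,5.3,0,0,0]]
  ]
}}

```text
t: 6.9
tool_pos: [0.5471, 0.1417, 0.3942]
tool_rot: [-3.131, -0.255, -0.008]
contact_force: [0.3, 0.1, -3.1]
opening: 0.0196
grip_force: 50.0
```

{"method": "arm_command", "body": {
  "plan": [
    [[0,0,0.1,0,0,0],[0,0,0.2,0,0,0],[0,0,0.2,0,0,0],[0,0,0.2,0,0,0]]
  ]
}}

```text
t: 7.23
tool_pos: [0.5469, 0.1417, 0.3917]
tool_rot: [-3.131, -0.255, -0.006]
contact_force: [0.9, 0.4, -3.7]
opening: 0.0194
grip_force: 50.0
```

{"method": "arm_command", "body": {
  "plan": [
    [[0,0,0.1,0,0,0],[0,0,0.2,0,0,0],[0,0,0.3,0,0,0],[0,0,0.3,0,0,0]]
  ]
}}

```text
t: 7.57
tool_pos: [0.5471, 0.1417, 0.3891]
tool_rot: [-3.131, -0.255, -0.008]
contact_force: [0.5, -0.4, -2.4]
opening: 0.0194
grip_force: 50.4
```

{"method": "arm_command", "body": {
  "plan": [
    [[0,0,0.1,0,0,0],[0,0,0.2,0,0,0],[0,0,0.2,0,0,0]]
  ]
}}

```text
t: 7.82
tool_pos: [0.5475, 0.1417, 0.3885]
tool_rot: [-3.131, -0.255, -0.012]
contact_force: [1.4, -0.8, 4.9]
opening: 0.0195
grip_force: 51.0
```

Contact is made. I open fully, hold still, then retreat straight up.

{"method": "arm_command", "body": {
  "plan": [
    [[0,0,0,0,0,0],[0,0,0,0,0,0],[0,0,0,0,0,0],[0,0,0,0,0,0],[0,0,0,0,0,0],[0,0,0,0,0,0],[0,0,-0.5,0,0,0],[0,0,-1.5,0,0,0],[0,0,-3,0,0,0],[0,0,-5,0,0,0],[0,0,-7,0,0,0],[0,0,-9,0,0,0]]
  ],
  "gripper": -1
}}

```text
t: 8.82
tool_pos: [0.5465, 0.1416, 0.4788]
tool_rot: [-3.131, -0.255, -0.008]
contact_force: [0.6, -0.4, 0.7]
opening: 0.0854
grip_force: 0.0
```

{"method": "arm_command", "body": {
  "plan": [
    [[-1,0,-1.5,0,0,0],[-3,0,-2.5,0,0,0],[-5,0,-3,0,0,0],[-7,0,-3,0,0,0],[-8,0,-3,0,0,0],[-8,0,-3,0,0,0],[-8,0,-3,0,0,0],[-8,0,-3,0,0,0],[-8,0,-3,0,0,0],[-8,0,-3,0,0,0],[-8,0,-3,0,0,0],[-8,0,-3,0,0,0]]
  ]
}}

```text
t: 9.82
tool_pos: [0.4679, 0.1286, 0.5061]
tool_rot: [-3.131, -0.255, -0.005]
contact_force: [-0.1, -0.1, 0.1]
opening: 0.0852
grip_force: 0.0
```

{"method": "arm_command", "body": {
  "plan": [
    [[0,0,0,0,0,0],[0,0,0,0,0,0],[0,0,0,0,0,0],[0,0,0,0,0,0],[0,0,0,0,0,0],[0,0,0,0,0,0],[0,0,0,0,0,0],[0,0,0,0,0,0],[0,0,0,0,0,0],[0,0,0,0,0,0],[0,0,0,0,0,0],[0,0,0,0,0,0]]
  ]
}}

```text
t: 10.82
tool_pos: [0.4675, 0.1286, 0.5064]
tool_rot: [-3.131, -0.255, -0.006]
contact_force: [0.2, -0.6, 0.3]
opening: 0.0858
grip_force: 0.0
```

{"method": "arm_command", "body": {
  "plan": [
    [[0,0,0,0,0,0],[0,0,0,0,0,0],[0,0,0,0,0,0],[0,0,0,0,0,0],[0,0,0,0,0,0],[0,0,0,0,0,0],[0,0,0,0,0,0],[0,0,0,0,0,0],[0,0,0,0,0,0],[0,0,0,0,0,0],[0,0,0,0,0,0],[0,0,0,0,0,0]]
  ]
}}

```text
t: 11.82
tool_pos: [0.4675, 0.1286, 0.5064]
tool_rot: [-3.131, -0.255, -0.006]
contact_force: [-0.4, -0.3, 0.9]
opening: 0.0858
grip_force: 0.0
```

```bash
python3 - <<'E'
from h import *
im,d=get_image('scene');cv2.imwrite('pics/s4.png',cv2.resize(im[130:300,170:400],None,fx=3.4,fy=3.4,interpolation=cv2.INTER_CUBIC))
W=world('scene',d);hsv=cv2.cvtColor(im,cv2.COLOR_BGR2HSV);z=W[...,2]
m=((cv2.inRange(hsv,(0,120,60),(6,255,255))|cv2.inRange(hsv,(172,120,60),(180,255,255)))>0)&(z>.15)&(z<.3)&(W[...,0]<.85)&(W[...,1]>.08)&(W[...,0]>.45)
print(m.sum(),np.percentile(W[m],[2,50,98],axis=0).round(3).tolist(),get_obs()['t'])
E
```

```text
198 [[0.715, 0.164, 0.184], [0.731, 0.175, 0.221], [0.759, 0.186, 0.226]] 11.8667
```

View pics/s4.png

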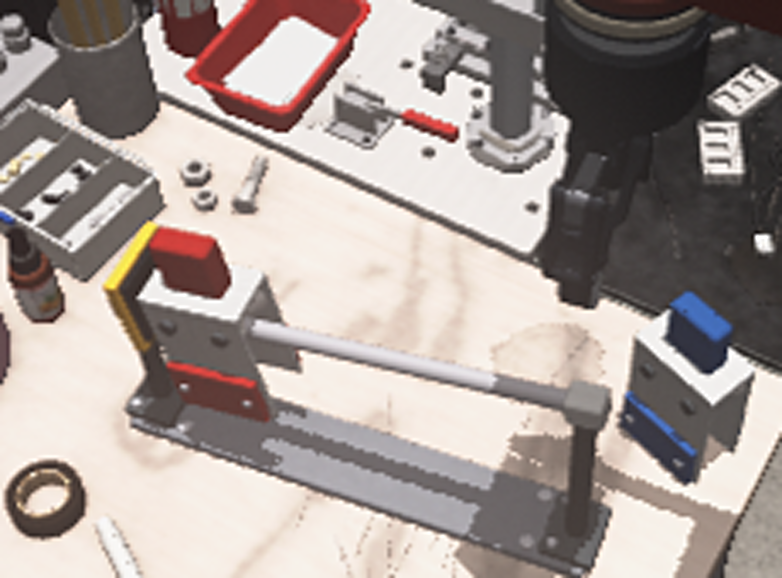

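The trolley stands upright astride the bar against the stop, near (200,320), and the blue one hasn't moved. I let it settle a moment more, check that it is at rest, then hand in.

{"method": "arm_command", "body": {
  "plan": [
    [[0,0,0,0,0,0],[0,0,0,0,0,0],[0,0,0,0,0,0],[0,0,0,0,0,0],[0,0,0,0,0,0],[0,0,0,0,0,0],[0,0,0,0,0,0],[0,0,0,0,0,0],[0,0,0,0,0,0],[0,0,0,0,0,0],[0,0,0,0,0,0],[0,0,0,0,0,0]]
  ]
}}

```text
t: 12.87
tool_pos: [0.4675, 0.1286, 0.5064]
tool_rot: [-3.131, -0.255, -0.006]
contact_force: [0.2, -0.3, 0.2]
opening: 0.0854
grip_force: 0.0
```

```bash
python3 - <<'E'
from h import *
im,d=get_image('scene')
W=world('scene',d);hsv=cv2.cvtColor(im,cv2.COLOR_BGR2HSV);z=W[...,2]
m=((cv2.inRange(hsv,(0,120,60),(6,255,255))|cv2.inRange(hsv,(172,120,60),(180,255,255)))>0)&(z>.15)&(z<.3)&(W[...,0]<.85)&(W[...,1]>.08)&(W[...,0]>.45)
p=np.percentile(W[m],[2,50,98],axis=0).round(3);print(p.tolist())
if abs(p[1]-[.731,.175,.221]).max()<.004: print(finish_job())
E
```

```text
[[0.715, 0.165, 0.184], [0.731, 0.175, 0.221], [0.758, 0.186, 0.226]]
the job is handed in; nothing more can be done
None
```

The job is handed in: the red trolley rolled down by itself and rests against the rubber stop, the arm is clear of it, and the blue trolley was not touched; no verdict was returned.

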